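# Shut the brownie tin and push it into the cupboard corner

### The arm

A 7-joint arm with a two-finger parallel gripper is mounted at the origin on the work surface. World frame = base frame: x ahead of the robot, y to its left, z up, the work surface at z = 0. Lengths are in mm, angles in rad, forces in N, time in s.
With the tool pointing down it reaches from about 400 to 875 mm from the base axis. Payload 4.4 kg.
Tool frame: the origin (TCP) lies at the very end of the fingers, on their centre line; the grasp point (between the pads) lies 19 mm behind it; z points along the fingers, y is the line along which they close (so a half turn about z gives the same grasp; the last joint's range is limited). The gripper opens to 85 mm and grips with 20 to 120 N. Pads are 22 mm wide; open, the fingers measure 114 mm over their backs; the gripper's body (76 mm by 85 mm) begins 54 mm behind the grasp point. The pads swing forward as they close: fully open they stand 13 mm farther back than shut.
Start: joints at [-1.301, 0.628, 0.038, 1.517, -0.027, 0.996, -0.02], TCP at [214.168, 613.718, 231.313] pointing down, gripper open.
Joint ranges: [-3.06, 3.06], [-0.37, 2.12], [-1.25, 1.32], [0.18, 2.47], [-1.1, 4.24], [0.23, 1.98], [-2.94, 2.94]. Speed limits (rad/s): [2.57, 2.57, 3.14, 3.14, 3.14, 3.14, 3.14].

### API

Orientations are given as [roll, pitch, yaw] about the fixed x, y, z axes, in that order (R = Rz(yaw) Ry(pitch) Rx(roll)).
In Python, from cell import read_state, get_image, camera_info, finish_job gives the robot as it stands.
- The arm moves only by the tool play_rows, never from a script. Its argument "deltas" is one flat list of numbers, 7 for each row, row after row: the shift along the tool's x, y, z in mm, then the turn, a rotation vector about the tool's x, y, z in rad, then the opening, from 0 (shut) to 1 (fully open). In form: [dx, dy, dz, ax, ay, az, grip, dx, dy, dz, ax, ay, az, grip, ...]. A call has 1 to 10 rows; each row is the pose to reach, as a shift and turn from the pose commanded when the call began, along the tool's axes at that moment; what a row does not reach only later rows make up. A row lasts 1/8 s, in which the tool goes at most 62.5 mm and 10.7 degrees, less where a joint would pass 70% of its speed; a pose out of reach is approached as far as the arm can. A call with a gripper value outside its range is refused whole. The fingers move at their own pace and stop on an object; the grip force is fixed at half the most. Time passes only in rows, so rows that repeat a pose let the fingers close. It gives the time, the measured TCP pose, the force, the opening and the grip force at its end, in the units of the state.
- read_state(): the state, without advancing time (a new reading comes with each control period).
- get_image(name): name is "scene" or "top"; returns the picture (384x512x3 uint8, red, green, blue); there is no depth.
- camera_info(name): a dict with "fx", "fy", "cx", "cy" (pixels), "T" (4x4, takes a point from camera to world coordinates). Camera axes: x right, y down, z forward; pixel columns grow to the right and rows downward; lengths in mm; the calibration is good to about 2 mm. A picture is of the moment at which its call begins. camera_info takes no time and is no camera call.
- finish_job(): hands the job in; it is judged then, once.
The state is a dict: "clock": time; "qpos": joint angles; "qd": joint speeds; "tau": joint torques, N m; "eef_pos": TCP position; "tool_rot": TCP orientation; "force": force on the tool from outside, world axes, zero at the start; "torque": the same for the moment, N m; "width": finger opening in mm; "gripper_force": force on a finger pad.
Only numpy, scipy, OpenCV 4.12 (cv2) and the standard library are available. Lean on these libraries where they do the work, as an engineer would, in place of code of your own. Each camera call takes 0.05 s, during which the arm holds its last target. There are 200 camera calls.

### The job

Put the square brownie tin away out of the turntable's reach without picking it up: with your fingertips push its sliding cover fully shut, and push the tin along the cupboard floor into the corner of the pipe boxing, so that it sits snug and square against both the back and the side of the boxing. Do not lift or tip the tin, and leave the turntable and everything else standing where it is.

Things in the scene. Friction and masses are not known exactly. Their poses are not given: they have to be found in the camera images.
- tin: Loose square brownie tin, bare metal, 176 x 176 mm over its rim, 52 mm high, 0.4 to 0.85 kg, friction on the floor about 0.6. Origin: centre of its underside; at yaw 0 its axes are the world's. The rim (42 to 52 mm up) stands out farthest: 88 mm from the centre on the +x, -x and +y sides; the walls below are 84 mm out. The cover slides in the rim along the tin's y and shuts towards its +y.
- cover (a joint): How far the tin's flat sliding cover is drawn out over the tin's -y wall, in m: 0 fully shut (end stop), at most 0.12; starts part-way open. About 1 N of friction, less than the tin needs to slide.
- cover_edge (a point): Middle of the outer face of the cover's turned-down end, 40 mm above the floor. This end is 167 mm long (along the tin's x), 33 to 47 mm above the floor, looks to the tin's -y and lies 88 mm plus the opening from the tin's centre. Pushed towards the tin's +y it shuts the cover, and once shut the push moves the tin.
- boxing: Fixed grey laminate pipe boxing, L-shaped in plan, 60 mm high, 70 mm wide. Origin: inside corner of the L at floor level. Back leg: 750 mm along its own -y, flat face at its x = 0. Side leg: 300 mm along its own -x, flat face at its y = 0. Home, the tin's centre lies at (-88, -88) mm in this frame, with equal yaw. A valved pipe rises from the outer corner to 136 mm.
- turntable: Base of the plastic turntable, standing on the floor to the right of the tin; platter 314 mm across with a raised edge, its top at 20 mm and its edge at 32 mm. Origin: centre of its underside. Leave alone.
- platter (a joint): Turn of the turntable's platter in rad, 0 at the start. It turns easily; leave alone.
- pie_dish: Loose glass pie dish, 188 mm across and 37 mm high, standing on the turntable; origin: centre of its underside. Leave alone.
- ramekin: Loose yellow ceramic ramekin, 86 mm across and 50 mm high, standing on the turntable; origin: centre of its underside. Leave alone.
- cups: Loose set of nested stainless measuring cups joined by a ring, largest cup 80 mm across, 48 mm high, handles reaching 111 mm along its +x, standing on the turntable; origin: centre of the underside of the largest cup. Leave alone.
- cutter: Loose round steel biscuit cutter, 65 mm across and 35 mm high, on the floor on the robot side of the tin, sometimes to the right, sometimes near the end of the boxing side leg (it and the jam jar may change places); origin: centre of its underside. Leave alone.
- jam_jar: Loose jam jar, 60 mm across and 62 mm high, on the floor on the robot side of the tin, near the end of the boxing side leg or to the right (it and the biscuit cutter may change places); origin: centre of its underside. Leave alone.
- spice_jar: Loose spice jar, 42 mm across and 85 mm high, standing on top of the boxing's back leg, beyond and to the right of the tin; origin: centre of its underside. Leave alone.
- food_can: Loose food can, 74 mm across and 105 mm high, on the floor to the left of the boxing; origin: centre of its underside. Leave alone.

How it is judged:
By the outcome, as a careful person would: the job done as asked, in the order asked, and still so for the second after the job is handed in, with the robot touching nothing.
It also fails if it takes over 64 s, if anything falls off the work surface, if the arm or the gripper's body presses on something with over 40 N, if the wrist force passes 120 N, or if a joint passes its speed limit or range.

## Working session

There is one attempt and no reset: what is moved stays moved. The work goes in short steps, Python scripts to look and compute and a tool call to move; the robot and the scene stay as the last step left them, time stands still between calls to the robot, and variables do not carry over. Pictures are saved under pics/ and viewed, at most 12 in all, crops included, and the job is handed in when it is done.

Besides the shell and the picture viewer there is one more tool, called after "Emit:" as name(argument=value, ...) on one line, values as JSON. play_rows: Moves the arm, as the interface text tells. Its arguments: {"type":"object","properties":{"deltas":{"type":"array"}},"required":["deltas"]}

```bash
mkdir -p pics; cat > h.py <<'E'
from cell import *
import numpy as np, cv2
def snap(n,f):
    im=get_image(n); cv2.imwrite('pics/'+f,im[:,:,::-1]); return im
def ray(n,pts,z):
    c=camera_info(n);T=np.array(c['T']);p=np.array(pts,float).reshape(-1,2)
    d=np.c_[(p[:,0]-c['cx'])/c['fx'],(p[:,1]-c['cy'])/c['fy'],np.ones(len(p))]@T[:3,:3].T
    o=T[:3,3]; return o+d*((z-o[2])/d[:,2])[:,None]
def proj(n,P):
    c=camera_info(n);T=np.array(c['T']);q=(np.array(P,float).reshape(-1,3)-T[:3,3])@T[:3,:3]
    return np.c_[q[:,0]/q[:,2]*c['fx']+c['cx'],q[:,1]/q[:,2]*c['fy']+c['cy']]
E
python3 - <<'E'
from h import *
a=snap('scene','s0.png');b=snap('top','t0.png')
s=read_state();print(s['eef_pos'],s['tool_rot'],s['width'])
for n in('scene','top'):print(np.round(camera_info(n)['T'],2).tolist(),camera_info(n)['fx'])
cv2.imwrite('pics/t0b.png',cv2.resize(b[:,:,::-1],(800,600),interpolation=cv2.INTER_CUBIC))
cv2.imwrite('pics/s0b.png',cv2.resize(a[:,:,::-1],(800,600),interpolation=cv2.INTER_CUBIC))
E
```

```text
[213.99591738 613.18914838 230.50838646] [-3.13992666e+00  4.54435417e-05  2.80577832e+00] 85.42337281974599
[[-0.78, 0.39, -0.49, 1249.48], [0.63, 0.47, -0.62, 809.81], [-0.01, -0.79, -0.61, 935.03], [0.0, 0.0, 0.0, 1.0]] 440.03131427028666
[[-0.01, -0.98, 0.19, 329.32], [-1.0, 0.01, 0.01, -104.08], [-0.01, -0.19, -0.98, 1331.95], [0.0, 0.0, 0.0, 1.0]] 392.18697139349393
```

View pics/t0b.png

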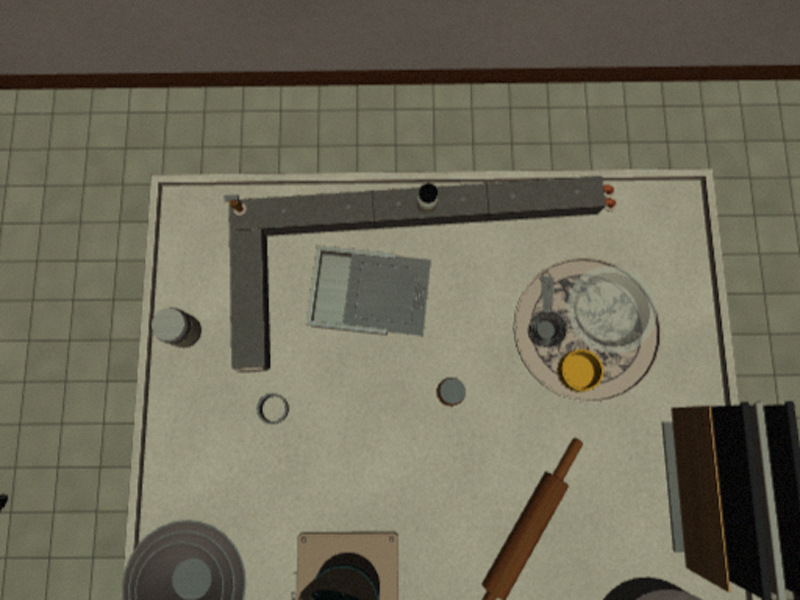

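View pics/s0b.png

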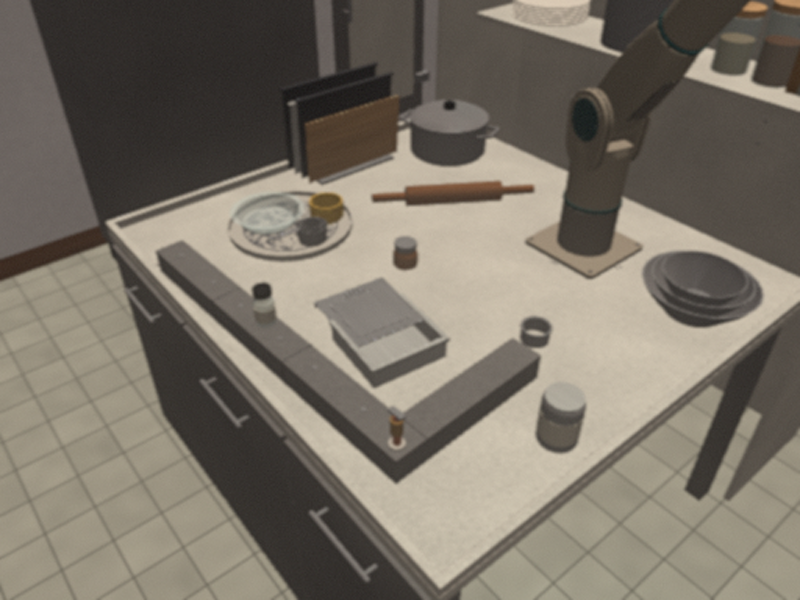

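The top view shows the boxing's inside corner near (267,235), and the tin centred near (365,290) with its cover drawn out to the right (edge around x=430). The cutter is at (273,408) and the jam jar at (452,391). Next I'll crop closer to measure.

```bash
python3 - <<'E'
from h import *
b=cv2.imread('pics/t0.png')
c=b[100:250,130:330]
cv2.imwrite('pics/t0c.png',cv2.resize(c,(800,600),interpolation=cv2.INTER_CUBIC))
print(proj('top',[[0,0,0],[214,613,231],[500,0,0]]),proj('scene',[[0,0,0],[214,613,231]]))
E
```

```text
[[222.21410771 373.99393625]
 [ -9.80013778 313.47662209]
 [223.16053977 217.66666468]] [[373.03313183 156.99617404]
 [535.49138258 216.1469725 ]]
```

View pics/t0c.png

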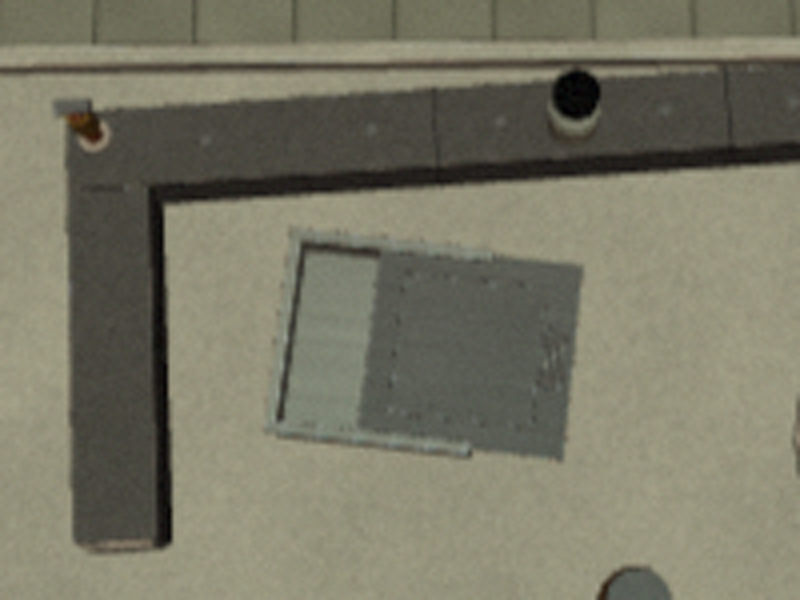

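The crop shows the rim corners at (292,229) and (266,433), the cover end at (582,265) to (563,461), and the boxing's floor corner near (165,203).

```bash
python3 - <<'E'
from h import *
def R(p,z):return ray('top',np.array(p)/4+[130-.4,100-.4],z)[:,:2]
bt=R([(150,186),(800,145),(157,545)],60);bf=R([(165,203),(800,160),(170,545)],0)
for q in(bt,bf):
    d=q[1]-q[0];e=q[0]-q[2];print(q.round(1).tolist(),np.degrees(np.arctan2(d[0],-d[1])),np.degrees(np.arctan2(e[1],e[0])))
r=R([(292,229),(266,433),(492,258),(471,453)],52);c=R([(582,265),(563,461)],48)
print('rim',r.round(1).tolist(),'cov',c.round(1).tolist())
ux=r[0]-r[1];print('w',np.linalg.norm(ux),np.degrees(np.arctan2(ux[1],ux[0])),np.linalg.norm(c[0]-c[1]),[np.linalg.norm(r[0]-r[2]),np.linalg.norm(r[1]-r[3])])
cu=c[0]-c[1];print(np.degrees(np.arctan2(cu[1],cu[0])))
s=r[1]-r[3];s2=r[0]-r[2];print(np.degrees(np.arctan2(-s[0],s[1])),np.degrees(np.arctan2(-s2[0],s2[1])))
m=(r[0]+r[1])/2;cm=c.mean(0);print(m,cm,np.linalg.norm(m-cm)-176)
print('jar,cutter',ray('top',[(452*.64,391*.64)],62),ray('top',[(273*.64,408*.64)],35),'spice',ray('top',[(428*.64,191*.64)],85+60))
E
```

```text
[[737.7, 186.7], [768.5, -364.2], [434.5, 171.0]] 3.19814844833475 2.961338767801189
[[741.2, 186.6], [775.3, -375.9], [439.4, 173.0]] 3.4718600346006165 2.591931392039096
rim [[701.2, 66.9], [526.7, 85.6], [674.2, -102.3], [508.6, -83.6]] cov [[668.5, -178.2], [501.9, -159.4]]
w 175.4554187666018 -6.123036160226844 167.60611219205958 [np.float64(171.25760841074649), np.float64(170.17215918313067)]
-6.443127739727905
-6.09740934081464 -9.058429207579902
[613.93216865  76.21587003] [ 585.17769398 -168.77669426] 70.67423126256563
jar,cutter [[ 385.2568366  -217.51073316   62.        ]] [[354.11099846 154.61335794  35.        ]] spice [[ 786.43710794 -171.53780968  145.        ]]
```

```bash
cat >> h.py <<'E'
from scipy.spatial.transform import Rotation as Ro
def delta(p,yaw,base=None,src=None):
    s=read_state(); b=np.array(s['eef_pos'] if base is None else base)
    R0=Ro.from_euler('xyz',s['tool_rot'] if src is None else [np.pi,0,np.radians(src)])
    R1=Ro.from_euler('xyz',[np.pi,0,np.radians(yaw)])
    print('delta',(R0.inv().apply(np.array(p)-b)).round(1),(R0.inv()*R1).as_rotvec().round(4))
E
python3 -c "
from h import *
delta([582.5,-205,150],83.7,[214.2,613.7,231.3])"
```

```text
delta [-617.5 -651.5   82.4] [-1.4000e-03  1.2000e-03  1.3449e+00]
```

Emit:
play_rows(deltas=[-617.5,-651.5,80,0,0,1.345,1,-617.5,-651.5,80,0,0,1.345,1,-617.5,-651.5,80,0,0,1.345,1,-617.5,-651.5,80,0,0,1.345,1,-617.5,-651.5,80,0,0,1.345,1,-617.5,-651.5,80,0,0,1.345,1,-617.5,-651.5,80,0,0,1.345,1,-617.5,-651.5,80,0,0,1.345,1,-617.5,-651.5,80,0,0,1.345,1,-617.5,-651.5,80,0,0,1.345,1])

```text
clock: 1.35
eef_pos: [470.1, 44.4, 175.5]
tool_rot: [-3.142, -0.0, 1.461]
force: [0.7, 1.1, 0.8]
width: 85.5
gripper_force: 0.0
```

```bash
python3 -c "
from h import *
s=read_state();print(s['clock'],s['eef_pos'],np.degrees(s['tool_rot']),s['force'])
delta([582.5,-205,60],83.7)"
```

```text
1.35 [470.12875884  44.3827318  175.52976737] [-1.79995069e+02 -1.24449030e-02  8.37281742e+01] [0.65092139 1.0894378  0.80228558]
delta [-235.6  139.   115.5] [-0.0001 -0.0002  0.0005]
```

Emit:
play_rows(deltas=[-235.6,139,20,0,0,0,1,-235.6,139,20,0,0,0,1,-235.6,139,20,0,0,0,1,-235.6,139,20,0,0,0,1,-235.6,139,20,0,0,0,1,-235.6,139,50,0,0,0,1,-235.6,139,90,0,0,0,1,-235.6,139,115,0,0,0,1,-235.6,139,115,0,0,0,1])

```text
clock: 2.48
eef_pos: [580.0, -202.7, 58.6]
tool_rot: [-3.137, -0.001, 1.461]
force: [0.3, 0.2, 0.8]
width: 85.4
gripper_force: 0.0
```

```bash
python3 -c "
from h import *
s=read_state();print(s['clock'],s['eef_pos'],np.degrees(s['tool_rot']),s['force'])
b=snap('top','t1.png');cv2.imwrite('pics/t1c.png',cv2.resize(b[100:250,130:330,::-1],(800,600),interpolation=cv2.INTER_CUBIC))"
```

```text
2.475 [ 580.00755469 -202.6705475    58.57755099] [-1.79713480e+02 -6.89438712e-02  8.36912270e+01] [0.30729654 0.21338154 0.78932034]
```

View pics/t1c.png

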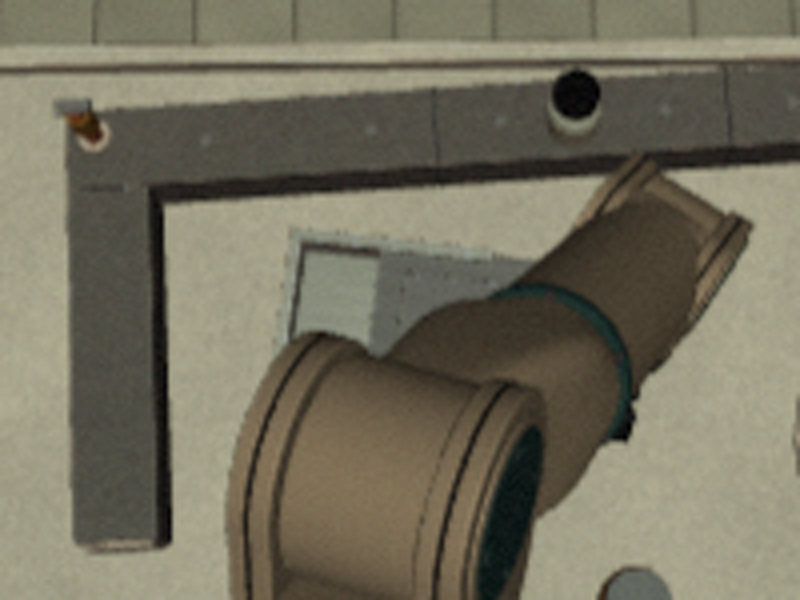

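Emit:
play_rows(deltas=[0,0,20,0,0,0,1,0,0,40,0,0,0,1,0,0,40,0,0,0,1,10,0,40,0,0,0,1,18,0,40,0,0,0,1,26,0,40,0,0,0,1,34,0,40,0,0,0,1,42,0,40,0,0,0,1,50,0,40,0,0,0,1,58,0,40,0,0,0,1])

```text
clock: 3.78
eef_pos: [588.4, -145.3, 20.8]
tool_rot: [3.142, 0.0, 1.461]
force: [1.3, -0.5, -0.2]
width: 85.6
gripper_force: 0.6
```

```bash
python3 -c "
from h import *
s=read_state();print(s['clock'],s['eef_pos'],np.degrees(s['tool_rot']),s['force'])
b=snap('scene','s1.png');cv2.imwrite('pics/s1c.png',cv2.resize(b[150:330,180:420,::-1],(800,600),interpolation=cv2.INTER_CUBIC))"
```

```text
3.775 [ 588.3604933  -145.30864811   20.81368392] [1.79995215e+02 2.19605408e-03 8.36943481e+01] [ 1.31681879 -0.49605118 -0.24141144]
```

View pics/s1c.png

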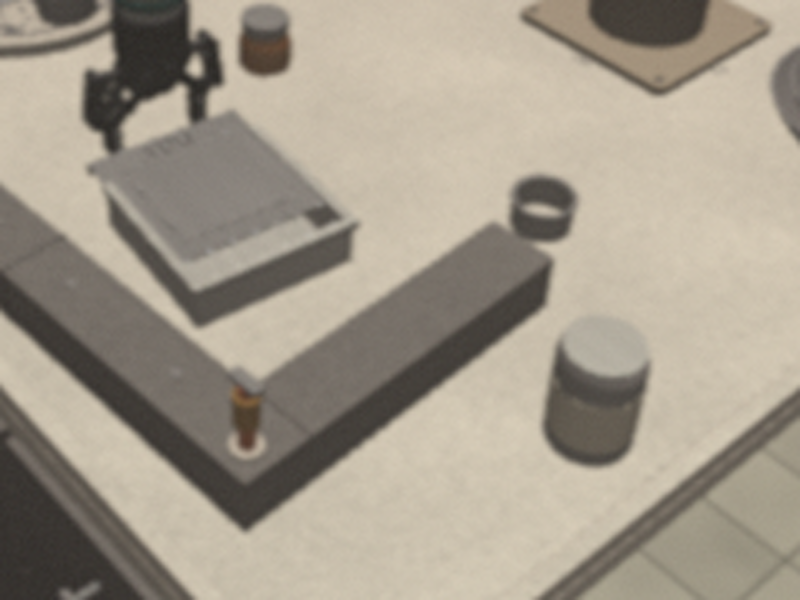

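The picture shows both fingertips on the cover's end and the cover about half shut, with the tin still in place. I'll carry on pushing.

Emit:
play_rows(deltas=[8,0,2,0,0,0,1,16,0,3,0,0,0,1,24,0,3,0,0,0,1,31,0,3,0,0,0,1,37,0,3,0,0,0,1,43,0,3,0,0,0,1,50,0,3,0,0,0,1,58,0,3,0,0,0,1,66,0,3,0,0,0,1,74,0,3,0,0,0,1])

```text
clock: 5.08
eef_pos: [596.4, -71.6, 17.8]
tool_rot: [-3.141, -0.0, 1.461]
force: [-0.0, -2.0, -1.0]
width: 85.5
gripper_force: 1.2
```

```bash
cat >> h.py <<'E'
def rim(tag):
    b=snap('scene',tag+'.png')
    cv2.imwrite('pics/'+tag+'c.png',cv2.resize(b[150:330,180:420,::-1],(800,600),interpolation=cv2.INTER_CUBIC))
    s=read_state();print(s['clock'],s['eef_pos'],np.degrees(s['tool_rot'])[2],s['force'])
def R(p,z):return ray('scene',np.array(p)*.3+[180-.35,150-.35],z)[:,:2]
E
python3 -c "
from h import *
rim('s2')"
```

```text
5.125 [596.60859026 -69.82201366  17.72401274] 83.7930053919528 [ 0.32932252 -1.93987945  0.86946467]
```

View pics/s2c.png

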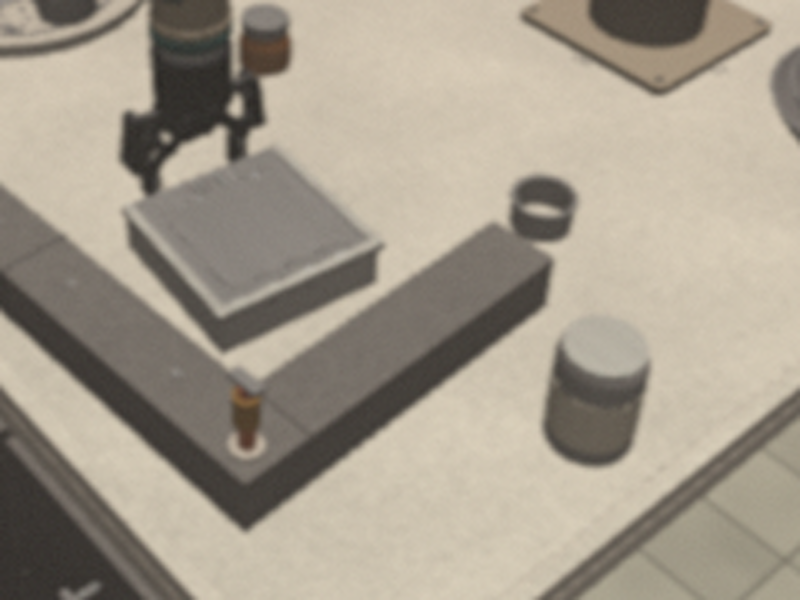

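The picture shows the cover shut and the tin moved. Its rim corners are at (220,314), (382,245), (272,148) and (125,210).

```bash
python3 -c "
from h import *
q=R([(220,314),(382,245),(272,148),(125,210)],52);print(q.round(1),q.mean(0),[np.linalg.norm(q[i]-q[i-1]).round(1) for i in range(4)])
d=q[0]-q[1];print(np.degrees(np.arctan2(d[1],d[0])));d=q[1]-q[2];print(np.degrees(np.arctan2(-d[0],d[1])))
print(R([(250,375)],60))"
```

```text
[[703.  101.4]
 [536.3 124.8]
 [522.1 -45.4]
 [686.8 -60.5]] [612.05076721  30.08348782] [np.float64(162.8), np.float64(168.4), np.float64(170.8), np.float64(165.3)]
-7.9836937638963485
-4.762452422201667
[[732.33777435 177.4745647 ]]
```

Emit:
play_rows(deltas=[9,0,0,0,0,0,1,18,0,0,0,0,0,1,27,0,0,0,0,0,1,34,0,0,0,0,0,1,34,0,0,0,0,0,1,10,0,0,0,0,0,1,-20,0,-20,0,0,0,1,-20,0,-70,0,0,0,1,-20,0,-120,0,0,0,1,-20,0,-130,0,0,0,1])

```text
clock: 6.38
eef_pos: [596.5, -92.0, 151.4]
tool_rot: [3.135, -0.001, 1.461]
force: [0.0, -0.1, 0.1]
width: 85.2
gripper_force: 0.0
```

```bash
python3 -c "
from h import *
rim('s3')
delta([480,65,150],3.1)
delta([480,65,150],183.1)"
```

```text
6.425 [595.91933233 -91.75600945 150.88518866] 83.72301699385102 [ 1.34163844 -0.44609726  1.04207123]
delta [ 143.1 -132.4    0.4] [ 0.0033 -0.0044  1.4071]
delta [ 143.1 -132.4    0.4] [ 0.0046  0.0035 -1.7345]
```

View pics/s3c.png

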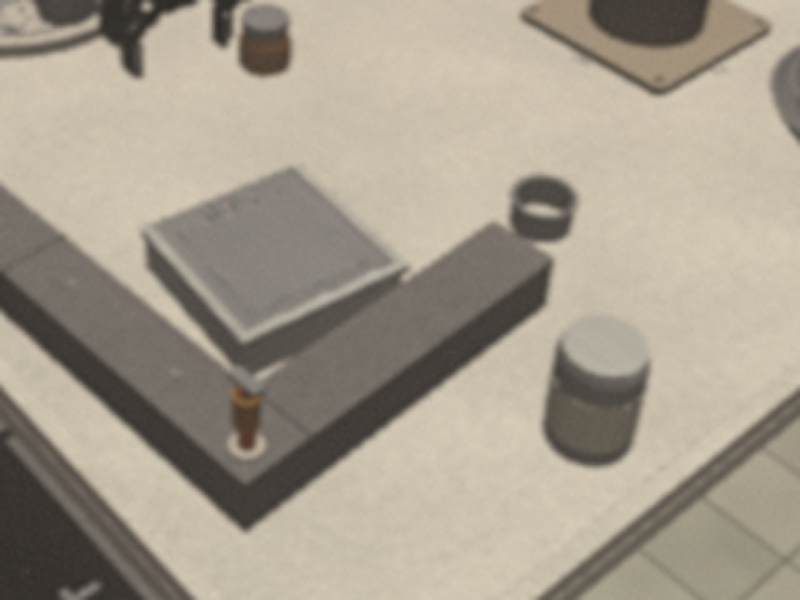

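Emit:
play_rows(deltas=[143,-132,0,0,0,1.407,1,143,-132,0,0,0,1.407,1,143,-132,0,0,0,1.407,1,143,-132,0,0,0,1.407,1,143,-132,0,0,0,1.407,1,143,-132,0,0,0,1.407,1,143,-132,0,0,0,1.407,1,143,-132,0,0,0,1.407,1,143,-132,50,0,0,1.407,1,143,-132,100,0,0,1.407,1])

```text
clock: 7.68
eef_pos: [478.1, 65.3, 45.8]
tool_rot: [3.141, 0.001, 0.055]
force: [1.1, 1.1, -0.0]
width: 85.1
gripper_force: 0.0
```

```bash
python3 -c "
from h import *
s=read_state();print(s['clock'],s['eef_pos'],np.degrees(s['tool_rot']),s['qpos'],s['force'])
delta([480,65,20],3.1)"
```

```text
7.675 [478.10942159  65.34088902  45.80423483] [1.79987924e+02 4.59686829e-02 3.15673685e+00] [-0.55207912  0.79330374  0.55129867  2.12893727 -0.93690237  0.48153762
 -0.78184279] [ 1.11801252  1.05778656 -0.03765946]
delta [ 1.9  0.4 25.8] [0.0002 0.0008 0.001 ]
```

Emit:
play_rows(deltas=[0,0,20,0,0,0,1,5,0,28,0,0,0,1,15,0,28,0,0,0,1,23,0,28,0,0,0,1,31,0,28,0,0,0,1,39,0,28,0,0,0,1,47,0,28,0,0,0,1,55,0,28,0,0,0,1,62,0,28,0,0,0,1,67,0,28,0,0,0,1])

```text
clock: 8.93
eef_pos: [546.1, 68.1, 19.8]
tool_rot: [3.142, -0.0, 0.054]
force: [-4.0, 0.1, 1.9]
width: 85.5
gripper_force: 2.0
```

Emit:
play_rows(deltas=[2,0,0,0,0,0,1,4,0,0,0,0,0,1,6,0,0,0,0,0,1,8,0,0,0,0,0,1])

```text
clock: 9.43
eef_pos: [553.7, 68.6, 19.8]
tool_rot: [-3.141, 0.0, 0.054]
force: [-3.3, -1.8, 1.9]
width: 85.5
gripper_force: 1.8
```

```bash
python3 -c "
from h import *
rim('s4')"
```

```text
9.475 [554.11746956  68.629996    19.80213813] 3.090209893051421 [-1.92226925 -2.03496521  0.23197552]
```

View pics/s4c.png

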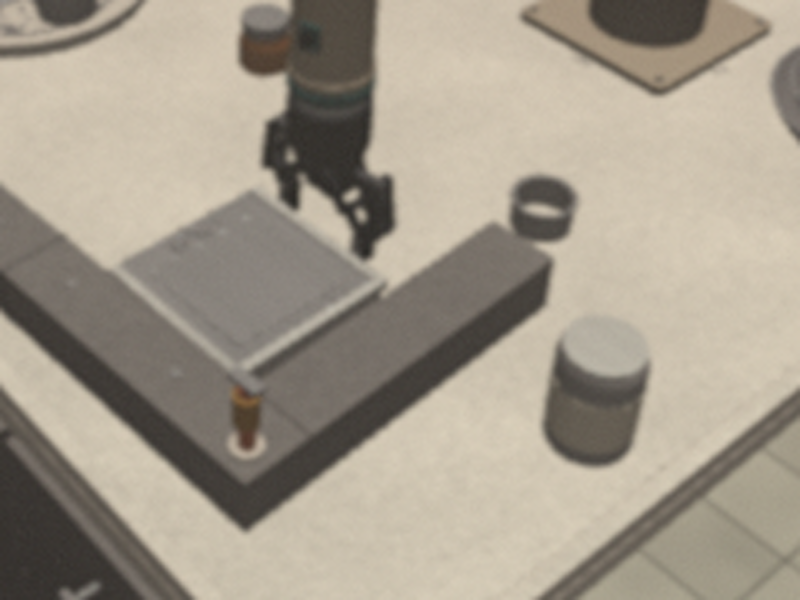

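The tin is square to the boxing and nearly at the back leg, with a small gap left at the side leg. I'll keep pushing until I feel contact.

Emit:
play_rows(deltas=[1,0,0,0,0,0,1,2,0,0,0,0,0,1,3,0,0,0,0,0,1,4,0,0,0,0,0,1])

```text
clock: 9.98
eef_pos: [557.5, 68.7, 19.8]
tool_rot: [-3.142, 0.0, 0.054]
force: [-4.4, -0.9, 2.6]
width: 85.5
gripper_force: 2.6
```

Emit:
play_rows(deltas=[1,0,0,0,0,0,1,2,0,0,0,0,0,1])

```text
clock: 10.22
eef_pos: [558.3, 68.4, 19.8]
tool_rot: [3.142, 0.002, 0.053]
force: [-7.5, -2.5, 3.5]
width: 85.6
gripper_force: 3.4
```

Emit:
play_rows(deltas=[1,0,0,0,0,0,1,2,0,0,0,0,0,1])

```text
clock: 10.48
eef_pos: [558.5, 68.3, 19.7]
tool_rot: [-3.141, 0.006, 0.053]
force: [-12.1, -1.9, 8.0]
width: 85.5
gripper_force: 5.8
```

Emit:
play_rows(deltas=[-15,0,0,0,0,0,1,-40,0,-10,0,0,0,1,-40,0,-60,0,0,0,1,-40,0,-110,0,0,0,1,-40,0,-130,0,0,0,1,-40,0,-130,0,0,0,1])

```text
clock: 11.22
eef_pos: [524.2, 67.7, 151.6]
tool_rot: [-3.141, -0.006, 0.055]
force: [0.3, -0.6, 0.3]
width: 85.8
gripper_force: 0.0
```

```bash
python3 -c "
from h import *
rim('s5')
delta([658,-65,150],93.1)"
```

```text
11.275 [522.94390791  67.70723544 150.27642847] 3.1711091322232554 [ 0.06326512  0.16612914 -0.45700284]
delta [127.5 140.    0.5] [ 0.0017 -0.0029 -1.5696]
```

View pics/s5c.png

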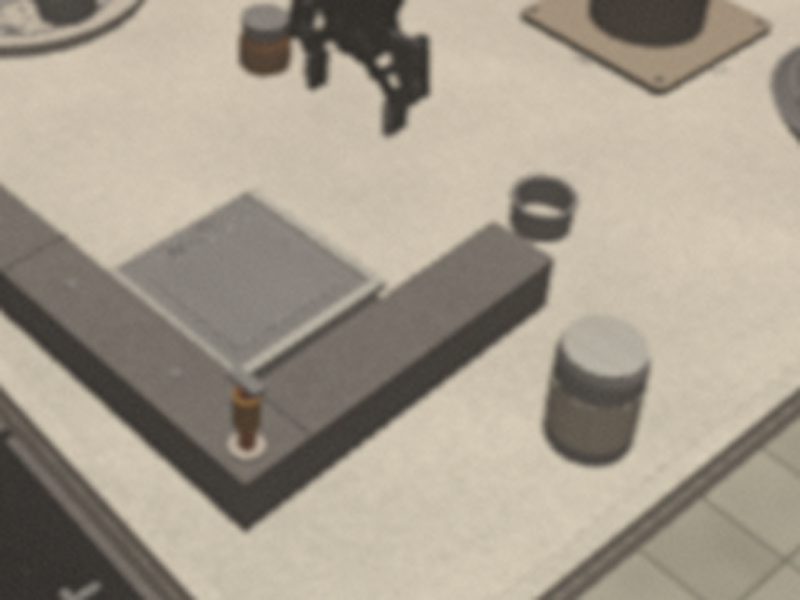

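The tin lies flush along the back leg. A gap remains to the side leg, seen between the rim edge (245,370)–(383,287) and the leg's top edge. Now I'll move round to the cover side.

Emit:
play_rows(deltas=[127,140,0,0,0,-1.57,1,127,140,0,0,0,-1.57,1,127,140,0,0,0,-1.57,1,127,140,0,0,0,-1.57,1,127,140,0,0,0,-1.57,1,127,140,0,0,0,-1.57,1,127,140,0,0,0,-1.57,1,127,140,0,0,0,-1.57,1,127,140,0,0,0,-1.57,1,127,140,40,0,0,-1.57,1])

```text
clock: 12.52
eef_pos: [658.7, -66.2, 110.7]
tool_rot: [3.135, -0.001, 1.624]
force: [0.4, -0.6, -0.4]
width: 85.6
gripper_force: 0.0
```

```bash
python3 -c "
from h import *
s=read_state();print(s['clock'],s['eef_pos'],np.degrees(s['tool_rot']),s['force'])
delta([658,-65,18],93.1)"
```

```text
12.525 [658.68166694 -66.2091043  110.74201618] [ 1.79635684e+02 -3.39158335e-02  9.30722690e+01] [ 0.39989116 -0.58656667 -0.36723389]
delta [ 1.2 -1.2 92.7] [ 0.0064 -0.0006 -0.0005]
```

Emit:
play_rows(deltas=[0,0,40,0,0,0,1,0,0,80,0,0,0,1,0,0,91,0,0,0,1,8,0,91,0,0,0,1,16,0,91,0,0,0,1,24,0,91,0,0,0,1,31,0,91,0,0,0,1,37,0,91,0,0,0,1,43,0,91,0,0,0,1,48,0,91,0,0,0,1])

```text
clock: 13.78
eef_pos: [653.4, -19.3, 18.9]
tool_rot: [3.141, 0.002, 1.623]
force: [-1.0, -4.4, -0.1]
width: 85.1
gripper_force: 1.8
```

Emit:
play_rows(deltas=[2,0,0,0,0,0,1,4,0,0,0,0,0,1,6,0,0,0,0,0,1,8,0,0,0,0,0,1])

```text
clock: 14.28
eef_pos: [653.0, -10.7, 18.9]
tool_rot: [3.142, 0.0, 1.623]
force: [-0.6, -5.4, 2.5]
width: 85.1
gripper_force: 2.2
```

Emit:
play_rows(deltas=[1,0,0,0,0,0,1,2,0,0,0,0,0,1,3,0,0,0,0,0,1])

```text
clock: 14.65
eef_pos: [652.9, -7.4, 18.9]
tool_rot: [3.141, 0.0, 1.624]
force: [0.2, -5.1, 1.8]
width: 85.4
gripper_force: 2.4
```

Emit:
play_rows(deltas=[1,0,0,0,0,0,1,2,0,0,0,0,0,1,3,0,0,0,0,0,1])

```text
clock: 15.02
eef_pos: [652.8, -5.5, 18.9]
tool_rot: [3.141, 0.002, 1.624]
force: [-0.7, -7.1, 1.6]
width: 85.8
gripper_force: 3.9
```

Emit:
play_rows(deltas=[1,0,0,0,0,0,1,2,0,0,0,0,0,1])

```text
clock: 15.28
eef_pos: [652.8, -5.5, 18.9]
tool_rot: [3.141, 0.004, 1.623]
force: [-0.1, -11.2, 2.6]
width: 85.1
gripper_force: 5.4
```

Emit:
play_rows(deltas=[1.5,0,0,0,0,0,1,1.5,0,0,0,0,0,1,-10,0,0,0,0,0,1,-40,0,-10,0,0,0,1,-40,0,-60,0,0,0,1,-40,0,-110,0,0,0,1,-40,0,-132,0,0,0,1,-40,0,-132,0,0,0,1])

```text
clock: 16.27
eef_pos: [656.1, -40.0, 152.5]
tool_rot: [3.138, -0.002, 1.625]
force: [0.4, 0.7, 0.1]
width: 85.2
gripper_force: 0.0
```

```bash
python3 -c "
from h import *
rim('s6')
delta([525,88,150],3.1)"
```

```text
16.325 [654.81600769 -40.13205958 150.79048415] 93.12435080000924 [-0.17681811  0.79718908 -0.83008106]
delta [ 135.  -122.6    1.1] [-1.5000e-03 -2.3000e-03  1.5712e+00]
```

View pics/s6c.png

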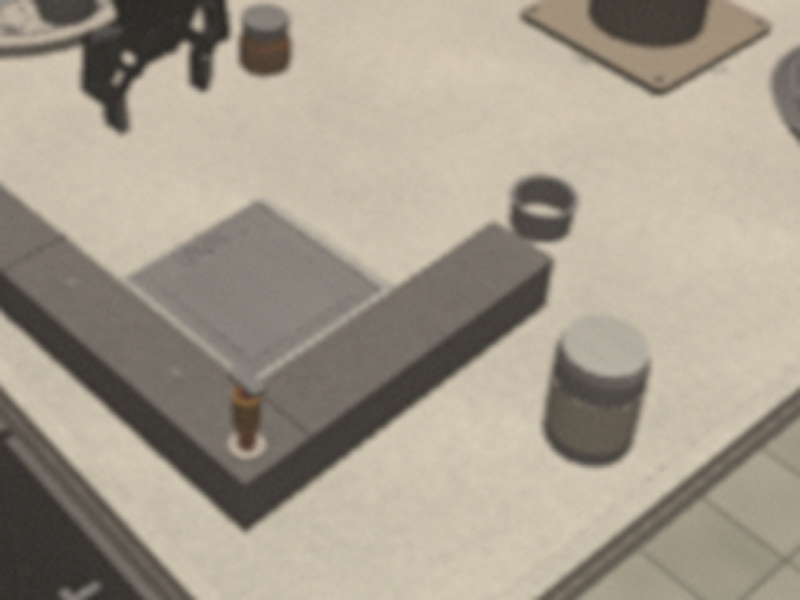

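The tin sits in the corner against both legs. I'll press it once more towards the back leg to make sure it's seated.

Emit:
play_rows(deltas=[135,-122,0,0,0,1.57,1,135,-122,0,0,0,1.57,1,135,-122,0,0,0,1.57,1,135,-122,0,0,0,1.57,1,135,-122,0,0,0,1.57,1,135,-122,0,0,0,1.57,1,135,-122,0,0,0,1.57,1,135,-122,0,0,0,1.57,1,135,-122,0,0,0,1.57,1,135,-122,40,0,0,1.57,1])

```text
clock: 17.58
eef_pos: [526.7, 87.1, 110.4]
tool_rot: [-3.142, -0.003, 0.054]
force: [0.7, -0.3, -0.1]
width: 85.4
gripper_force: 0.0
```

Emit:
play_rows(deltas=[0,0,40,0,0,0,1,0,0,80,0,0,0,1,0,0,91,0,0,0,1,8,0,91,0,0,0,1,16,0,91,0,0,0,1,22,0,91,0,0,0,1,26,0,91,0,0,0,1,28,0,91,0,0,0,1,30,0,91,0,0,0,1])

```text
clock: 18.7
eef_pos: [555.6, 87.9, 19.9]
tool_rot: [-3.141, 0.0, 0.054]
force: [0.2, -0.1, 1.0]
width: 85.2
gripper_force: 0.0
```

Emit:
play_rows(deltas=[1,0,0,0,0,0,1,2,0,0,0,0,0,1,3,0,0,0,0,0,1,4,0,0,0,0,0,1])

```text
clock: 19.2
eef_pos: [557.5, 88.0, 19.6]
tool_rot: [-3.141, 0.004, 0.054]
force: [-6.1, -1.3, 5.4]
width: 85.3
gripper_force: 3.4
```

Emit:
play_rows(deltas=[1.5,0,0,0,0,0,1,1.5,0,0,0,0,0,1,-10,0,0,0,0,0,1,-40,0,-10,0,0,0,1,-40,0,-60,0,0,0,1,-40,0,-110,0,0,0,1,-40,0,-160,0,0,0,1,-40,0,-160,0,0,0,1])

```text
clock: 20.2
eef_pos: [522.6, 85.8, 183.4]
tool_rot: [-3.14, -0.009, 0.054]
force: [0.0, -0.2, -0.9]
width: 85.7
gripper_force: 0.0
```

```bash
python3 -c "
from h import *
rim('s7')"
```

```text
20.25 [520.94620223  86.23612782 181.32967792] 3.098872026102803 [ 0.51133689 -0.12244029 -0.11952537]
```

View pics/s7c.png

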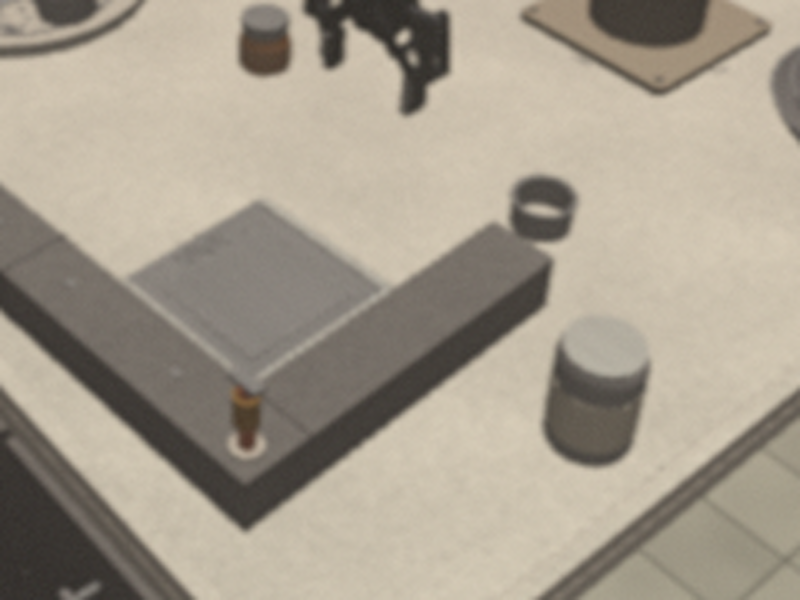

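The tin is snug and square in the corner, the cover is shut, and the robot is clear.

```bash
python3 -c "
from cell import finish_job
print(finish_job())"
```

```text
the job is handed in; nothing more can be done
None
```

The job is handed in: I pushed the cover shut first, then pushed the tin along the floor until it sat snug and square against the back and side of the boxing. It took about 20 s, the highest force I read was about 12 N, and only the tin was touched.

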